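# Fold down the row of keepers over the bobbins

## Robot

A 6-joint arm with a two-finger parallel gripper is mounted at the origin on the work surface. World frame = base frame: x ahead of the robot, y to its left, z up, the work surface at z = 0. Lengths are in m, angles in rad, forces in N, time in s.
With the tool pointing down it reaches from about 0.375 to 0.825 m from the base axis. Payload 5.5 kg.
Tool frame: the origin (TCP) lies at the very end of the fingers, on their centre line; the grasp point (between the pads) lies 19 mm behind it; z points along the fingers, x is the direction in which the jaws open and shut, and the axes are right-handed (so a half turn about z gives the same grasp; the last joint's range is limited). The gripper opens to 85 mm and grips with 20 to 120 N. Pads are 22 mm wide; open, the fingers measure 114 mm over their backs; the gripper's body (76 mm by 85 mm) begins 54 mm behind the grasp point. The pads swing forward as they close: fully open they stand 13 mm farther back than shut.
Start: joints at [-1.233, 0.314, -0.047, 1.21, 0, 1.571], TCP at [0.199, -0.566, 0.231] pointing down, gripper open.
Joint ranges: [-2.67, 2.67], [-0.69, 1.73], [-1.03, 1.25], [-2.08, 2.16], [-1.42, 1.45], [-3.14, 3.14]. Speed limits (rad/s): [2.39, 2.39, 3.01, 3.14, 3.14, 3.14].

## Interface

Orientations are given as a rotation vector (axis times angle).
In Python, from plant import * gives the robot as it stands.
- The arm moves only by the tool step_arm, never from a script. Its argument "plan" is a list of rows, each an object with "travel": the shift along the tool's x, y, z as a fraction of full scale, a list of three; "angular": the turn, a rotation vector about the tool's x, y, z as a fraction of full scale, a list of three. In form: [{"travel": [x, y, z], "angular": [ax, ay, az]}, ...]. A call has 1 to 12 rows; each row shifts and turns the commanded pose from where the row before left it, along the tool's axes as they then stand; what a row does not reach is not made up. Full scale, the value 1, is 0.02 m for a shift and 0.15 rad for a turn. A row lasts 1/10 s, in which the tool goes at most 50 mm and 8.59 degrees, less where a joint would pass 70% of its speed; a pose out of reach is approached as far as the arm can. A call with a number of a shift or a turn outside -1 to 1 is refused whole. A call with a gripper value outside its range is refused whole. "grip" is the gripper command: -1 is shut, 1 is fully open, values between are in proportion, set as the call begins (left out, the last holds). The fingers move at their own pace and stop on an object; "squeeze" is the grip in N (left out, the last holds). Time passes only in rows, so rows that do not move let the fingers close. It gives the time, the measured TCP pose, the force and the opening at its end, in the units of the state.
- get_obs(): the state, without advancing time (a new reading comes with each control period).
- capture(name): name is "side" or "top" or "wrist"; returns the picture (400x640x3 uint8, red, green, blue); there is no depth.
- camera_info(name): a dict with "camera_matrix" (3x3 intrinsics, pixels), "rvec" (rotation vector, rad) and "tvec" (3), from world to camera coordinates, as OpenCV has them. Camera axes: x right, y down, z forward; pixel columns grow to the right and rows downward; lengths in m; the calibration is good to about 2 mm. A picture is of the moment at which its call begins: read the wrist's pose just before it. camera_info takes no time and is no camera call; for the wrist camera it gives the pose at the moment of the call.
- hand_in(): hands the job in, once; it reports no verdict.
The state is a dict: "t": time; "joint_positions": joint angles; "qvel": joint speeds; "effort": joint torques, N m; "tcp_pos": TCP position; "ee_rot": TCP orientation; "contact_force": force on the tool from outside, world axes, zero at the start; "wrist_torque": the same for the moment, N m; "opening": finger opening in m.
Only numpy, scipy, OpenCV 4.12 (cv2) and the standard library are available. Lean on these libraries where they do the work, as an engineer would, in place of code of your own. Each camera call takes 0.05 s, during which the arm holds its last target. There are 200 camera calls.

## Task

With the fingertips, stroke gently along the curved row of the brown carrier, beginning at the end with the small steel dowel, so that its five upright keepers fold down flat over their bobbins one after another, in order. Nothing is picked up: the bobbins stay standing in their pockets, the three keepers of the straight row stay up, and the things around the carrier are not moved. Finish with the fingers clear of everything.

Things in the scene. Friction and masses are not known exactly. Their poses are not given: they have to be found in the camera images.
- carrier: Dark brown plate 150 (x) x 250 (y) x 20 mm, screwed to the bench. Origin: centre of its underside; z up. Bears 8 upright hinged keepers: a curved row of 5 with bobbins on its +x half, bulging to +x, and a straight row of 3 with empty pockets on its -x half, hinges at carrier x -48, y -75, -20, +35 mm. Steel dowel, 12 mm wide, 14 high, at carrier (55, -108) mm: the dowel end.
- keeper_curved1 (a joint): Keeper 1 of the curved row, nearest the dowel end: aluminium flap 16 mm wide, 30 long from its hinge, 2.5 thick, on a black bracket 18 mm wide. Radians: 0 upright, 1.57 flat over its bobbin (upper face 33.3 mm above the bench); starts -0.2 to 0.3; stops at -0.25 and flat. Turns with light friction (0.010 N m, some 1 N at mid flap), stays where left. All 8 keepers are alike.
- hinge_curved1 (a point): Fixed point, middle of the hinge line of keeper 1 of the curved row (counted from the dowel end), 32 mm above the bench, at carrier x +15.1, y -93.7 mm. It folds away from the dowel end, in carrier direction (+0.625, +0.781). The five hinges lie on an arc of radius 150 mm about carrier point (-102, 0) mm, 44 mm apart along it; each folds along the tangent.
- hinge_curved2 (a point): Fixed point, middle of the hinge line of keeper 2 of the curved row (counted from the dowel end), 32 mm above the bench, at carrier x +37.2, y -55.8 mm. It folds away from the dowel end, in carrier direction (+0.372, +0.928).
- keeper_curved2 (a joint): Keeper 2 of the curved row, counted from the dowel end, rad: 0 upright, 1.57 folded flat; starts -0.2 to 0.3.
- hinge_curved3 (a point): Fixed point, middle of the hinge line of keeper 3 of the curved row (counted from the dowel end), 32 mm above the bench, at carrier x +47.4, y -13.2 mm. It folds away from the dowel end, in carrier direction (+0.088, +0.996).
- keeper_curved3 (a joint): Keeper 3 of the curved row, counted from the dowel end, rad: 0 upright, 1.57 folded flat; starts -0.2 to 0.3.
- hinge_curved4 (a point): Fixed point, middle of the hinge line of keeper 4 of the curved row (counted from the dowel end), 32 mm above the bench, at carrier x +44.8, y +30.6 mm. It folds away from the dowel end, in carrier direction (-0.204, +0.979).
- keeper_curved4 (a joint): Keeper 4 of the curved row, counted from the dowel end, rad: 0 upright, 1.57 folded flat; starts -0.2 to 0.3.
- hinge_curved5 (a point): Fixed point, middle of the hinge line of keeper 5 of the curved row (counted from the dowel end), 32 mm above the bench, at carrier x +29.7, y +71.7 mm. It folds away from the dowel end, in carrier direction (-0.478, +0.878).
- keeper_curved5 (a joint): Keeper 5 of the curved row, counted from the dowel end, rad: 0 upright, 1.57 folded flat; starts -0.2 to 0.3.
- keeper_straight1 (a joint): Keeper 1 of the straight row, counted from the dowel end, rad: 0 upright, 1.57 folded flat; starts -0.2 to 0.3 and stays standing. Folds towards carrier +y.
- keeper_straight2 (a joint): Keeper 2 of the straight row, counted from the dowel end, rad: 0 upright, 1.57 folded flat; starts -0.2 to 0.3 and stays standing. Folds towards carrier +y.
- keeper_straight3 (a joint): Keeper 3 of the straight row, counted from the dowel end, rad: 0 upright, 1.57 folded flat; starts -0.2 to 0.3 and stays standing. Folds towards carrier +y.
- bobbin1: Cream bobbin, 10 mm diameter, 19 mm high, 12 g, standing upright in pocket 1 of the curved row, 17 mm past hinge 1 in its folding direction; 12 mm of it sits in the pocket (11 mm wide), 7 mm stands out, and the flat keeper clears its top by about 4 mm. Origin: centre of its underside.
- bobbin2: Cream bobbin, 10 mm diameter, 19 mm high, 12 g, standing upright in pocket 2 of the curved row, 17 mm past hinge 2 in its folding direction; 12 mm of it sits in the pocket (11 mm wide), 7 mm stands out, and the flat keeper clears its top by about 4 mm. Origin: centre of its underside.
- bobbin3: Cream bobbin, 10 mm diameter, 19 mm high, 12 g, standing upright in pocket 3 of the curved row, 17 mm past hinge 3 in its folding direction; 12 mm of it sits in the pocket (11 mm wide), 7 mm stands out, and the flat keeper clears its top by about 4 mm. Origin: centre of its underside.
- bobbin4: Cream bobbin, 10 mm diameter, 19 mm high, 12 g, standing upright in pocket 4 of the curved row, 17 mm past hinge 4 in its folding direction; 12 mm of it sits in the pocket (11 mm wide), 7 mm stands out, and the flat keeper clears its top by about 4 mm. Origin: centre of its underside.
- bobbin5: Cream bobbin, 10 mm diameter, 19 mm high, 12 g, standing upright in pocket 5 of the curved row, 17 mm past hinge 5 in its folding direction; 12 mm of it sits in the pocket (11 mm wide), 7 mm stands out, and the flat keeper clears its top by about 4 mm. Origin: centre of its underside.
- bobbin_board: Bystander: light blue board 130 x 150 x 6 mm set with 30 bobbins 22 mm high, fixed to the bench. Origin: centre of its underside.
- yellow_box: Bystander: loose open yellow box 160 x 200 x 75 mm. Origin: centre of its underside.
- screwdriver: Bystander: loose screwdriver lying beyond the carrier. Origin: on the bench under it.

How it is judged:
On the way, in this order (a step that is already met when the one before it is completed fails the run):
1. keeper 1 of the curved row, counted from the dowel end, is folded down (value of joint keeper_curved1 above 1.25 rad), for 0.04 s.
2. keeper 2 of the curved row, counted from the dowel end, is folded down (value of joint keeper_curved2 above 1.25 rad), for 0.04 s.
3. keeper 3 of the curved row, counted from the dowel end, is folded down (value of joint keeper_curved3 above 1.25 rad), for 0.04 s.
4. keeper 4 of the curved row, counted from the dowel end, is folded down (value of joint keeper_curved4 above 1.25 rad), for 0.04 s.
5. keeper 5 of the curved row, counted from the dowel end, is folded down (value of joint keeper_curved5 above 1.25 rad), for 0.04 s.
At the end, for the whole second after the job is handed in: All five keepers of the curved row are folded to within about 0.32 rad (18 degrees) of flat, the three of the straight row stand within 0.6 rad of upright, and every bobbin stands upright (0.2 rad) within 4 mm of its place in its pocket (value of joint each of keeper_curved1, keeper_curved2, keeper_curved3, keeper_curved4, keeper_curved5 above 1.25 rad and value of joint each of keeper_straight1, keeper_straight2, keeper_straight3 below 0.6 rad and distance of each of bobbin1, bobbin2, bobbin3, bobbin4, bobbin5 from where it was at the start of the episode below 0.004 m and angle between each of bobbin1, bobbin2, bobbin3, bobbin4, bobbin5's own z axis and vertical below 0.2 rad); the robot touches nothing.
It fails at once if a bobbin is lifted or pulled more than 6 mm out of its place (distance of any of bobbin1, bobbin2, bobbin3, bobbin4, bobbin5 from where it was at the start of the episode above 0.006 m).
It fails at once if a keeper of the straight row is folded by more than 0.6 rad (value of joint any of keeper_straight1, keeper_straight2, keeper_straight3 above 0.6 rad).
It fails at once if the carrier or its keepers are pressed with more than 25 N (contact force between the arm and carrier above 25 N).
It fails at once if the yellow box or the screwdriver is moved more than 15 mm (distance of any of yellow_box, screwdriver from where it was at the start of the episode above 0.015 m).
It fails at once if the bobbin board is pressed or knocked with more than 3 N (contact force between the arm and bobbin_board above 3 N).
It also fails if it takes over 45 s, if anything falls off the work surface, if the arm or the gripper's body presses on something with over 40 N, if the wrist force passes 120 N, or if a joint passes its speed limit or range.

## Working session

There is one attempt and no reset: what is moved stays moved. The work goes in short steps, Python scripts to look and compute and a tool call to move; the robot and the scene stay as the last step left them, time stands still between calls to the robot, and variables do not carry over. Pictures are saved under pics/ and viewed, about 8 in all and at most 12, crops included, and the job is handed in when it is done.

Besides the shell and the picture viewer there is one more tool, called after "Request:" in YAML: its name, and indented under it one key for each argument. step_arm: Moves the arm, as the interface text tells. Its arguments: {"type":"object","properties":{"plan":{"type":"array","items":{"type":"object","properties":{"travel":{"type":"array","items":{"type":"number","minimum":-1,"maximum":1}},"angular":{"type":"array","items":{"type":"number","minimum":-1,"maximum":1}}}}},"grip":{"type":"number"},"squeeze":{"type":"number"}},"required":["plan"]}

```bash
mkdir -p pics; python3 - <<'E'
from plant import *
import cv2
o=get_obs();print(o)
for n in("top","side"):
    cv2.imwrite(f"pics/{n}0.png",capture(n)[:,:,::-1]);print(n,camera_info(n))
E
```

```text
{'t': 0.0, 'joint_positions': array([-1.23299424e+00,  3.14244192e-01, -4.80934537e-02,  1.21021508e+00,
        1.17474689e-05,  1.57081753e+00]), 'qvel': array([ 1.27761680e-03,  4.94827048e-04, -1.77872908e-03,  5.97615344e-04,
       -6.47702388e-05,  6.24882746e-04]), 'effort': array([ 2.38175271e-03, -5.39600050e+01,  3.39741755e+01,  1.92912068e-02,
       -3.42544195e-05,  1.78518133e-05]), 'tcp_pos': array([ 0.19865486, -0.56552818,  0.23041739]), 'ee_rot': array([-2.56239667e+00,  1.81584221e+00,  2.23966569e-03]), 'contact_force': array([-0.5697037 ,  0.28086882, -0.22502179]), 'wrist_torque': array([-0.04348911, -0.01054391,  0.05363821]), 'opening': 0.08594665143464363}
top {'camera_matrix': array([[486.06538971,   0.        , 319.05196999],
       [  0.        , 486.06538971, 199.60290285],
       [  0.        ,   0.        ,   1.        ]]), 'rvec': array([ 2.0971858 , -2.1428738 ,  0.20392558]), 'tvec': array([-0.00435099,  0.61302307,  1.21983522])}
side {'camera_matrix': array([[371.22563129,   0.        , 324.39584192],
       [  0.        , 371.22563129, 200.22764059],
       [  0.        ,   0.        ,   1.        ]]), 'rvec': array([ 0.33900869, -2.55945593,  1.48944356]), 'tvec': array([0.57035312, 0.12403014, 0.79540313])}
```

View pics/top0.png

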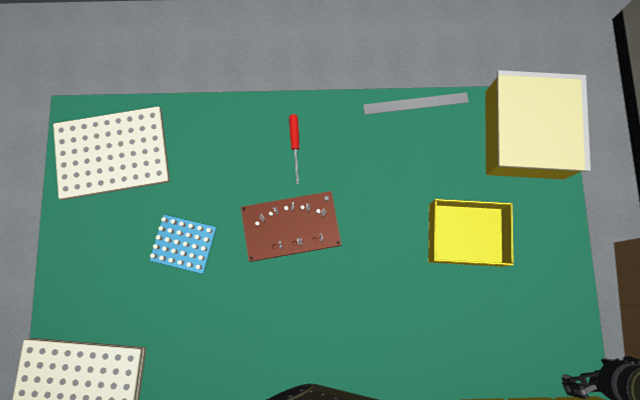

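View pics/side0.png

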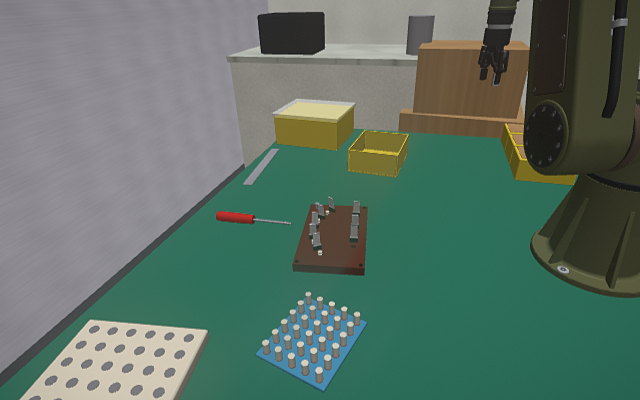

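The top view shows the brown carrier with corners near (242,207), (330,192), (340,245) and (250,261). The dowel is near (327,198), and the curved row is on the far side. I'll fit the carrier's pose next.

```bash
cat > h.py <<'E'
import numpy as np,cv2
from scipy.optimize import least_squares
H=np.array([[15.1,-93.7],[37.2,-55.8],[47.4,-13.2],[44.8,30.6],[29.7,71.7]])/1e3
D=np.array([[.625,.781],[.372,.928],[.088,.996],[-.204,.979],[-.478,.878]])
CAM={}
def proj(P,ci): return cv2.projectPoints(np.array(P,float).reshape(-1,1,3),ci["rvec"],ci["tvec"],ci["camera_matrix"],None)[0][:,0]
def w(p,xy,z): # carrier->world
    xy=np.atleast_2d(xy);c,s=np.cos(p[2]),np.sin(p[2])
    return np.c_[p[0]+c*xy[:,0]-s*xy[:,1],p[1]+s*xy[:,0]+c*xy[:,1],np.full(len(xy),z)]
E
python3 - <<'E'
from h import *
from plant import camera_info
ci=camera_info("top")
im=cv2.imread("pics/top0.png");b,g,r=[im[:,:,i].astype(int) for i in range(3)]
m=((r>g+25)&(r<170)&(g>b-25)).astype(np.uint8); m[:180]=0;m[275:]=0;m[:,:225]=0;m[:,360:]=0
m=cv2.morphologyEx(m,cv2.MORPH_CLOSE,np.ones((9,9)))
n,l,st,_=cv2.connectedComponentsWithStats(m);k=1+st[1:,4].argmax();print(st[k])
S=4
obs=cv2.GaussianBlur((l==k).astype(float),(0,0),1)
cor=np.array([[75,-125],[75,125],[-75,125],[-75,-125]])/1e3
def ren(p):
    q=np.vstack([proj(w(p,cor,.02),ci),proj(w(p,cor,0.0),ci)])
    hull=cv2.convexHull(q.astype(np.float32))
    o=np.array([225,180]);M=np.zeros((95*8,135*8),np.uint8)
    cv2.fillPoly(M,[np.round((hull[:,0]-o+.5)*8*16).astype(np.int32)],255,shift=4)
    f=np.zeros((400,640));f[180:275,225:360]=cv2.resize(M,(135,95),interpolation=cv2.INTER_AREA)/255
    return cv2.GaussianBlur(f,(0,0),1)
from scipy.optimize import minimize
f=lambda p:((ren(p)-obs)**2).sum()
best=None
for th in(.1,.17,.24):
    x0=[.61,.05,th]
    r_=minimize(f,x0,method="Nelder-Mead",options=dict(initial_simplex=[x0,[.64,.05,th],[.61,.09,th],[.61,.05,th+.1]],xatol=1e-5,fatol=1e-4,maxiter=600))
    print(r_.x,r_.fun)
    if best is None or r_.fun<best.fun:best=r_
p=best.x;np.save("p.npy",p)
def draw(name,x0,y0,x1,y1,s):
    im=cv2.imread(f"pics/{name}0.png");c=camera_info(name)
    a=cv2.resize(im[y0:y1,x0:x1],None,fx=s,fy=s,interpolation=cv2.INTER_CUBIC)
    P=lambda X:[tuple(int(v) for v in (u-[x0,y0]+.5)*s) for u in proj(X,c)]
    q=P(w(p,cor,.02))
    for i in range(4):cv2.line(a,q[i],q[(i+1)%4],(0,255,255),1)
    for t in P(w(p,H,.032)):cv2.circle(a,t,3,(0,0,255),-1)
    for t in P(w(p,H+.017*D,.027)):cv2.circle(a,t,3,(255,255,0),-1)
    for t in P(w(p,[.055,-.108],.034)):cv2.circle(a,t,3,(0,255,0),-1)
    return a
A=draw("top",235,185,350,270,6);cv2.imwrite("pics/a.png",A)
B=draw("side",285,190,380,285,6);cv2.imwrite("pics/b.png",B)
print(w(p,H,.032),w(p,[.055,-.108],.034))
E
```

```text
[ 241  191  100   70 5099]
[0.55248433 0.06135334 0.15559849] 17.67437586417834
[0.55264049 0.06130448 0.15192342] 18.20898427221606
[0.55272371 0.06133708 0.15480208] 18.450405896223575
[[ 0.58192273 -0.0288746   0.032     ]
 [ 0.59788232  0.0119924   0.032     ]
 [ 0.60135731  0.05565846  0.032     ]
 [ 0.59200098  0.09852638  0.032     ]
 [ 0.57071408  0.13678978  0.032     ]] [[ 0.62355678 -0.03681848  0.034     ]]
```

View pics/a.png

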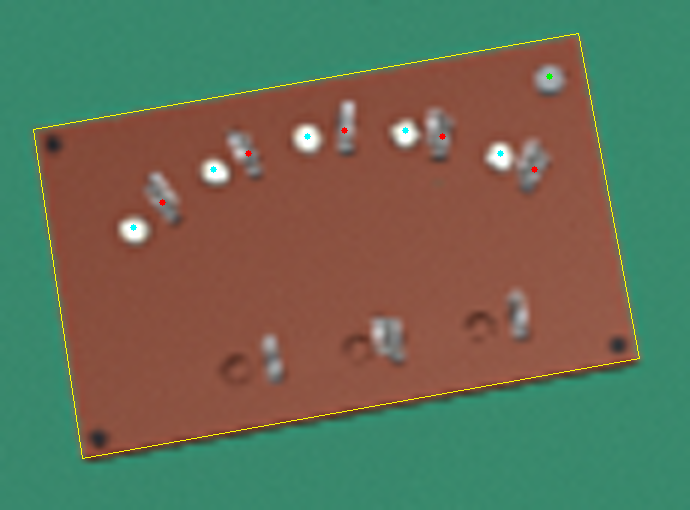

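View pics/b.png

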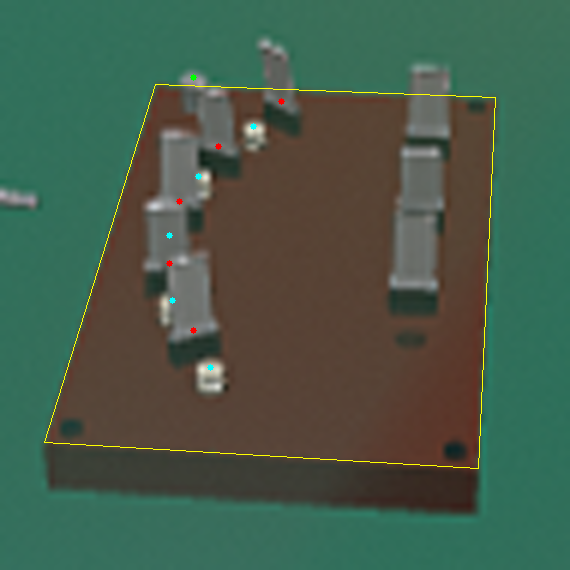

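The overlay fits: the hinges, bobbins and dowel line up with the model within about 1–2 mm in both views. I'll shut the fingers, turn the tool so its x points along world -y, and travel high to a point above the start of the arc.

Request:
step_arm:
  plan:
    - {"travel": [0, 0, 0], "angular": [0, 0, 0.57]}
    - {"travel": [0, 0, 0], "angular": [0, 0, 0.57]}
    - {"travel": [0, 0, 0], "angular": [0, 0, 0.56]}
    - {"travel": [0, 0, 0], "angular": [0, 0, 0.56]}
    - {"travel": [-0.9, -0.7, 0]}
    - {"travel": [-0.9, -0.7, 0]}
    - {"travel": [-0.9, -0.7, 0]}
    - {"travel": [-0.9, -0.7, 0]}
    - {"travel": [-0.9, -0.7, 0]}
    - {"travel": [-0.9, -0.7, 0]}
    - {"travel": [-0.9, -0.7, 0]}
    - {"travel": [-0.9, -0.7, 0]}
  grip: -1
  squeeze: 20

```text
$.plan[4]: bad value
```

Request:
step_arm:
  plan:
    - {"travel": [-0.9, -0.7, 0]}
    - {"travel": [-0.9, -0.7, 0]}
    - {"travel": [-0.9, -0.7, 0]}
    - {"travel": [-0.9, -0.7, 0]}
    - {"travel": [-0.9, -0.7, 0]}
    - {"travel": [-0.9, -0.7, 0]}
    - {"travel": [-0.9, -0.7, 0]}
    - {"travel": [-0.9, -0.7, 0]}
    - {"travel": [-0.9, -0.7, 0]}
    - {"travel": [-0.9, -0.7, 0]}
    - {"travel": [-0.9, -0.7, 0]}
    - {"travel": [-0.9, -0.7, 0]}

```text
$.plan[0]: bad value
```

Request:
step_arm:
  plan:
    - {"travel": [-0.9, -0.6, 0]}
    - {"travel": [-0.9, -0.6, 0]}
    - {"travel": [-0.9, -0.6, 0.3]}
    - {"travel": [-0.9, -0.6, 0.5]}
    - {"travel": [-0.9, -0.6, 0.5]}
    - {"travel": [-0.9, -0.6, 0.5]}
    - {"travel": [0, 0, 0.5]}
    - {"travel": [0, 0, 0]}
    - {"travel": [0, 0, 0]}

```text
$.plan[0]: bad value
```

```bash
cat > path.py <<'E'
from h import *
from plant import *
from scipy.spatial.transform import Rotation as R
p=np.load("p.npy");o=get_obs();Rm=R.from_rotvec(o["ee_rot"]).as_matrix()
print(o["t"],o["tcp_pos"],o["contact_force"],o["opening"]);print(Rm.round(4))
s=np.arange(-36,177+34,8)/1e3
phi=np.arctan2(H[0,1],H[0,0]+.102)+s/.15
W=w(p,np.c_[-.102+.15*np.cos(phi),.15*np.sin(phi)],.038)
print("start",W[0],"delta tool",(Rm.T@(W[0]-o["tcp_pos"])/.02).round(3))
print(len(s),(np.diff(W,axis=0)@Rm/.02).round(3).tolist())
E
python3 path.py; python3 - <<'E'
from plant import *
import cv2
im=capture("wrist");cv2.imwrite("pics/w1.png",im[:,:,::-1])
E
```

```text
0.1 [ 0.19867621 -0.56562256  0.23054248] [-0.2611811  -0.69147904  0.78641975] 0.08560082841192812
[[ 3.314e-01 -9.435e-01 -5.000e-04]
 [-9.435e-01 -3.314e-01  1.400e-03]
 [-1.500e-03 -0.000e+00 -1.000e+00]]
start [ 0.56051982 -0.05771001  0.038     ] delta tool [-17.951 -25.486   9.654]
31 [[-0.192, -0.351, 0.0], [-0.21, -0.34, 0.0], [-0.228, -0.328, 0.0], [-0.245, -0.316, 0.0], [-0.262, -0.302, 0.0], [-0.278, -0.288, 0.0], [-0.293, -0.273, 0.0], [-0.307, -0.257, 0.0], [-0.32, -0.24, 0.0], [-0.332, -0.223, 0.0], [-0.344, -0.205, 0.001], [-0.354, -0.186, 0.001], [-0.363, -0.167, 0.001], [-0.372, -0.147, 0.001], [-0.379, -0.127, 0.001], [-0.385, -0.107, 0.001], [-0.391, -0.086, 0.001], [-0.395, -0.065, 0.001], [-0.398, -0.044, 0.001], [-0.399, -0.023, 0.001], [-0.4, -0.001, 0.001], [-0.399, 0.02, 0.001], [-0.398, 0.041, 0.001], [-0.395, 0.062, 0.001], [-0.391, 0.083, 0.001], [-0.386, 0.104, 0.001], [-0.38, 0.124, 0.001], [-0.373, 0.144, 0.001], [-0.365, 0.164, 0.001], [-0.355, 0.183, 0.001]]
```

View pics/w1.png

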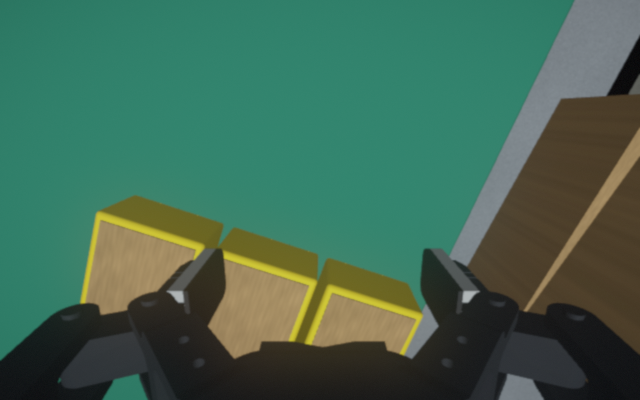

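The calls were refused because each row needs both fields, so nothing moved. The wrist view (fifth picture) still shows the start place, over the yellow side bins. I'll send the moves again.

Request:
step_arm:
  plan:
    - {"travel": [0, 0, 0], "angular": [0, 0, 0.57]}
    - {"travel": [0, 0, 0], "angular": [0, 0, 0.57]}
    - {"travel": [0, 0, 0], "angular": [0, 0, 0.56]}
    - {"travel": [0, 0, 0], "angular": [0, 0, 0.56]}
    - {"travel": [-0.9, -0.65, 0], "angular": [0, 0, 0]}
    - {"travel": [-0.9, -0.65, 0], "angular": [0, 0, 0]}
    - {"travel": [-0.9, -0.65, 0], "angular": [0, 0, 0]}
    - {"travel": [-0.9, -0.65, 0], "angular": [0, 0, 0]}
    - {"travel": [-0.9, -0.65, 0], "angular": [0, 0, 0]}
    - {"travel": [-0.9, -0.65, 0], "angular": [0, 0, 0]}
    - {"travel": [-0.9, -0.65, 0], "angular": [0, 0, 0]}
    - {"travel": [-0.9, -0.65, 0], "angular": [0, 0, 0]}
  grip: -1
  squeeze: 20

```text
t: 1.35
tcp_pos: [0.3033, -0.4213, 0.231]
ee_rot: [-2.22, 2.223, 0.001]
contact_force: [-0.7, -0.6, 0.7]
opening: -0.0002
```

Request:
step_arm:
  plan:
    - {"travel": [-0.9, -0.65, 0], "angular": [0, 0, 0]}
    - {"travel": [-0.9, -0.65, 0], "angular": [0, 0, 0]}
    - {"travel": [-0.9, -0.65, 0], "angular": [0, 0, 0]}
    - {"travel": [-0.9, -0.65, 0], "angular": [0, 0, 0]}
    - {"travel": [-0.9, -0.65, 0], "angular": [0, 0, 0]}
    - {"travel": [-0.9, -0.65, 0], "angular": [0, 0, 0]}
    - {"travel": [-0.9, -0.65, 0], "angular": [0, 0, 0]}
    - {"travel": [-0.9, -0.65, 0], "angular": [0, 0, 0]}
    - {"travel": [-0.9, -0.65, 0], "angular": [0, 0, 0]}
    - {"travel": [-0.9, -0.65, 0], "angular": [0, 0, 0]}
    - {"travel": [-0.9, -0.65, 0], "angular": [0, 0, 0]}
    - {"travel": [-0.9, -0.65, 0], "angular": [0, 0, 0]}

```text
t: 2.55
tcp_pos: [0.4596, -0.2055, 0.2311]
ee_rot: [2.22, -2.223, -0.001]
contact_force: [-0.3, -0.1, -0.9]
opening: 0.0002
```

Request:
step_arm:
  plan:
    - {"travel": [-0.9, -0.65, 0], "angular": [0, 0, 0]}
    - {"travel": [-0.9, -0.65, 0], "angular": [0, 0, 0]}
    - {"travel": [-0.9, -0.65, 0], "angular": [0, 0, 0]}
    - {"travel": [-0.9, -0.65, 0], "angular": [0, 0, 0]}
    - {"travel": [-0.9, -0.65, 0], "angular": [0, 0, 0]}
    - {"travel": [-0.9, -0.65, 0], "angular": [0, 0, 0]}
    - {"travel": [-0.9, -0.65, 0], "angular": [0, 0, 0]}
    - {"travel": [-0.9, -0.65, 0], "angular": [0, 0, 0]}
    - {"travel": [0, 0, 0], "angular": [0, 0, 0]}
    - {"travel": [0, 0, 0], "angular": [0, 0, 0]}

```text
t: 3.55
tcp_pos: [0.5632, -0.0623, 0.2309]
ee_rot: [2.221, -2.221, -0.001]
contact_force: [-0.2, 0.2, -0.7]
opening: 0.0
```

```bash
python3 path.py|head -5
```

```text
3.55 [ 0.56319066 -0.06234148  0.23087683] [-0.18684437  0.22552896 -0.74839012] 3.298173591559322e-05
[[-3.e-04 -1.e+00 -1.e-03]
 [-1.e+00  3.e-04 -2.e-04]
 [ 2.e-04  1.e-03 -1.e+00]]
start [ 0.56051982 -0.05771001  0.038     ] delta tool [-0.234  0.124  9.644]
```

Request:
step_arm:
  plan:
    - {"travel": [-0.23, 0.12, 0.8], "angular": [0, 0, 0]}
    - {"travel": [0, 0, 0.9], "angular": [0, 0, 0]}
    - {"travel": [0, 0, 0.9], "angular": [0, 0, 0]}
    - {"travel": [0, 0, 0.9], "angular": [0, 0, 0]}
    - {"travel": [0, 0, 0.9], "angular": [0, 0, 0]}
    - {"travel": [0, 0, 0.9], "angular": [0, 0, 0]}
    - {"travel": [0, 0, 0.9], "angular": [0, 0, 0]}
    - {"travel": [0, 0, 0.8], "angular": [0, 0, 0]}
    - {"travel": [0, 0, 0.7], "angular": [0, 0, 0]}
    - {"travel": [0, 0, 0.4], "angular": [0, 0, 0]}
    - {"travel": [0, 0, 0], "angular": [0, 0, 0]}

```text
t: 4.65
tcp_pos: [0.5599, -0.0582, 0.0682]
ee_rot: [2.219, -2.222, -0.002]
contact_force: [0.0, -0.4, 0.2]
opening: -0.0001
```

```bash
python3 path.py|head -5;  python3 - <<'E'
from plant import *
import cv2,numpy as np
from h import *
p=np.load("p.npy")
ims=[]
for n in("wrist","side"):
    im=capture(n)[:,:,::-1].copy()
    if n=="side":im=cv2.resize(im[130:290,250:410],(400,400),interpolation=cv2.INTER_CUBIC)
    else:
        for t in proj(w(p,H,.032),camera_info(n)):
            if abs(t).max()<2000:cv2.circle(im,(int(t[0]),int(t[1])),4,(0,0,255),-1)
        im=cv2.resize(im,None,fx=.62,fy=.62)
        im=cv2.copyMakeBorder(im,0,400-im.shape[0],0,0,0)
    ims.append(im)
cv2.imwrite("pics/c.png",np.hstack(ims))
E
```

```text
4.65 [ 0.55993911 -0.0582175   0.06823301] [ 0.02431179 -0.40733548  0.15096199] -5.7919227124995303e-05
[[-1.7e-03 -1.0e+00 -2.1e-03]
 [-1.0e+00  1.7e-03  1.0e-04]
 [-1.0e-04  2.1e-03 -1.0e+00]]
start [ 0.56051982 -0.05771001  0.038     ] delta tool [-0.025 -0.032  1.512]
```

View pics/c.png

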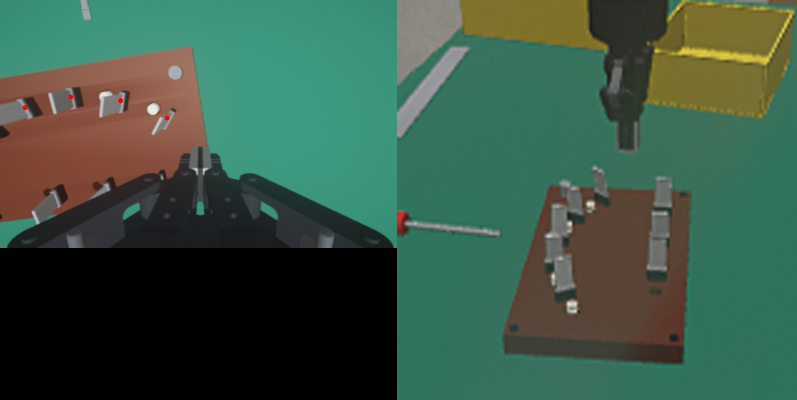

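The wrist view shows the projected hinges sitting on the keeper brackets. The side view puts the fingertip at crop (627,150), which is full-image (342,190). I'll check that against the projected TCP.

```bash
python3 - <<'E'
from h import *
from plant import *
print(proj([get_obs()["tcp_pos"]],camera_info("side")))
E
```

```text
[[341.97853802 189.11854526]]
```

Request:
step_arm:
  plan:
    - {"travel": [0, 0, 0.5], "angular": [0, 0, 0]}
    - {"travel": [0, 0, 0.5], "angular": [0, 0, 0]}
    - {"travel": [0, 0, 0.4], "angular": [0, 0, 0]}
    - {"travel": [0, 0, 0.1], "angular": [0, 0, 0]}
    - {"travel": [0, 0, 0], "angular": [0, 0, 0]}

```text
t: 5.25
tcp_pos: [0.5605, -0.0578, 0.0386]
ee_rot: [2.22, -2.222, -0.002]
contact_force: [0.5, -0.1, -0.4]
opening: 0.0001
```

The projected TCP and the image agree within 1 px, and the tool is at the start point. I'll begin the stroke.

Request:
step_arm:
  plan:
    - {"travel": [-0.19, -0.35, 0], "angular": [0, 0, 0]}
    - {"travel": [-0.21, -0.34, 0], "angular": [0, 0, 0]}
    - {"travel": [-0.23, -0.33, 0], "angular": [0, 0, 0]}
    - {"travel": [-0.245, -0.315, 0], "angular": [0, 0, 0]}
    - {"travel": [-0.26, -0.3, 0], "angular": [0, 0, 0]}
    - {"travel": [-0.28, -0.29, 0], "angular": [0, 0, 0]}
    - {"travel": [-0.29, -0.27, 0], "angular": [0, 0, 0]}
    - {"travel": [0, 0, 0], "angular": [0, 0, 0]}

```text
t: 6.05
tcp_pos: [0.6061, -0.0229, 0.0394]
ee_rot: [-2.22, 2.221, -0.0]
contact_force: [0.5, -0.4, -0.1]
opening: 0.0001
```

```bash
cat > look.py <<'E'
import sys
from plant import *
from h import *
p=np.load("p.npy");o=get_obs();print(o["t"],o["tcp_pos"],o["contact_force"])
print(np.linalg.inv([[np.cos(p[2]),-np.sin(p[2])],[np.sin(p[2]),np.cos(p[2])]])@(o["tcp_pos"][:2]-p[:2]))
a=cv2.resize(capture("side")[180:280,280:380,::-1],(400,400),interpolation=cv2.INTER_CUBIC)
b=cv2.resize(capture("top")[180:275,235:350,::-1],(400,400),interpolation=cv2.INTER_CUBIC)
cv2.imwrite(sys.argv[1],np.hstack([a,b]))
E
python3 look.py pics/d.png
```

```text
6.05 [ 0.60608542 -0.02287483  0.03939382] [ 0.45537407 -0.35144966 -0.10776655]
[ 0.03990058 -0.09151725]
```

View pics/d.png

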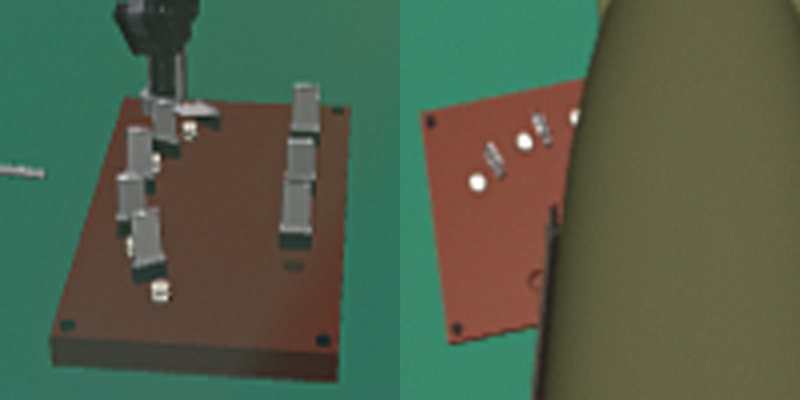

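Keeper 1 is only partly folded, because I used increments worked out for the old tool yaw and the finger drifted about 25 mm outward. It touched nothing else, since the dowel top is lower than the fingertip. I'll lift straight up, return to the start and recompute for the present orientation.

Request:
step_arm:
  plan:
    - {"travel": [0, 0, -0.3], "angular": [0, 0, 0]}
    - {"travel": [0, 0, -0.6], "angular": [0, 0, 0]}
    - {"travel": [0, 0, -0.8], "angular": [0, 0, 0]}
    - {"travel": [0, 0, -0.8], "angular": [0, 0, 0]}
    - {"travel": [0.45, 0.56, 0], "angular": [0, 0, 0]}
    - {"travel": [0.45, 0.56, 0], "angular": [0, 0, 0]}
    - {"travel": [0.45, 0.56, 0], "angular": [0, 0, 0]}
    - {"travel": [0.4, 0.6, 0], "angular": [0, 0, 0]}
    - {"travel": [0, 0, 0], "angular": [0, 0, 0]}

```text
t: 7.05
tcp_pos: [0.5564, -0.0601, 0.0886]
ee_rot: [2.217, -2.224, -0.003]
contact_force: [-0.4, -0.4, 0.4]
opening: -0.0
```

```bash
python3 path.py; python3 look.py pics/e.png
```

```text
7.05 [ 0.55643749 -0.06006043  0.08856031] [-0.41747854 -0.40095588  0.38481922] -1.1175965449479625e-05
[[-0.0032 -1.     -0.0028]
 [-1.      0.0032  0.    ]
 [-0.      0.0028 -1.    ]]
start [ 0.56051982 -0.05771001  0.038     ] delta tool [-0.118 -0.211  2.527]
31 [[-0.298, -0.267, -0.001], [-0.312, -0.25, -0.001], [-0.325, -0.233, -0.001], [-0.337, -0.216, -0.001], [-0.348, -0.197, -0.001], [-0.358, -0.179, -0.0], [-0.367, -0.159, -0.0], [-0.375, -0.139, -0.0], [-0.382, -0.119, -0.0], [-0.388, -0.099, -0.0], [-0.392, -0.078, -0.0], [-0.396, -0.057, -0.0], [-0.398, -0.036, -0.0], [-0.4, -0.014, -0.0], [-0.4, 0.007, 0.0], [-0.399, 0.028, 0.0], [-0.397, 0.049, 0.0], [-0.394, 0.071, 0.0], [-0.389, 0.091, 0.0], [-0.384, 0.112, 0.0], [-0.377, 0.132, 0.0], [-0.37, 0.152, 0.0], [-0.361, 0.172, 0.0], [-0.352, 0.191, 0.001], [-0.341, 0.209, 0.001], [-0.329, 0.227, 0.001], [-0.317, 0.244, 0.001], [-0.303, 0.261, 0.001], [-0.289, 0.277, 0.001], [-0.274, 0.292, 0.001]]
7.05 [ 0.55643749 -0.06006043  0.08856031] [-0.41747854 -0.40095588  0.38481922]
[-0.01491026 -0.1205596 ]
```

View pics/e.png

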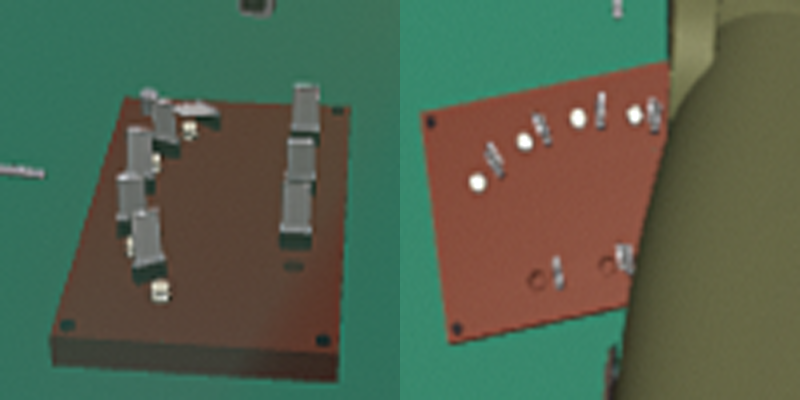

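Keeper 1 is partly folded, everything else stands, and nothing else was disturbed (eighth picture). I'll go down at the start again and stroke with the corrected increments.

Request:
step_arm:
  plan:
    - {"travel": [-0.12, -0.21, 0], "angular": [0, 0, 0]}
    - {"travel": [0, 0, 0.7], "angular": [0, 0, 0]}
    - {"travel": [0, 0, 0.8], "angular": [0, 0, 0]}
    - {"travel": [0, 0, 0.7], "angular": [0, 0, 0]}
    - {"travel": [0, 0, 0.3], "angular": [0, 0, 0]}
    - {"travel": [0, 0, 0], "angular": [0, 0, 0]}

```text
t: 7.75
tcp_pos: [0.5625, -0.0561, 0.0377]
ee_rot: [2.219, -2.221, -0.003]
contact_force: [0.4, 0.4, 0.7]
opening: -0.0001
```

Request:
step_arm:
  plan:
    - {"travel": [-0.3, -0.265, 0], "angular": [0, 0, 0]}
    - {"travel": [-0.31, -0.25, 0], "angular": [0, 0, 0]}
    - {"travel": [-0.325, -0.235, 0], "angular": [0, 0, 0]}
    - {"travel": [-0.335, -0.215, 0], "angular": [0, 0, 0]}
    - {"travel": [-0.35, -0.2, 0], "angular": [0, 0, 0]}
    - {"travel": [-0.36, -0.18, 0], "angular": [0, 0, 0]}
    - {"travel": [0, 0, 0], "angular": [0, 0, 0]}

```text
t: 8.45
tcp_pos: [0.5912, -0.0157, 0.0394]
ee_rot: [-2.221, 2.221, -0.0]
contact_force: [0.0, 0.2, 0.5]
opening: 0.0003
```

```bash
cat >> look.py <<'E'
s=np.arange(-36,211,8)/1e3
phi=np.arctan2(H[0,1],H[0,0]+.102)+s/.15
W=w(p,np.c_[-.102+.15*np.cos(phi),.15*np.sin(phi)],.038)
d=np.linalg.norm(W[:,:2]-o["tcp_pos"][:2],axis=1);i=d.argmin();print("nearest s",s[i],(W[i]-o["tcp_pos"]))
E
python3 look.py pics/f.png
```

```text
8.45 [ 0.59115799 -0.01573154  0.03940808] [0.0110549  0.21043633 0.45821927]
[ 0.02626049 -0.08214693]
nearest s 0.012 [-0.00368055 -0.00251085 -0.00140808]
```

View pics/f.png

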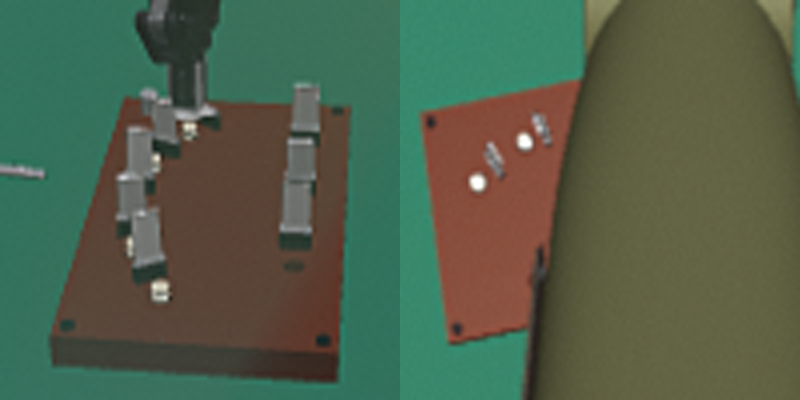

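The TCP is within 2 mm of the arc (radius 152 mm), and keeper 1 is going down under the fingers. I'll lower it about 2.5 mm and continue over keepers 2 and 3.

Request:
step_arm:
  plan:
    - {"travel": [0, 0.1, 0.13], "angular": [0, 0, 0]}
    - {"travel": [-0.2, -0.08, 0], "angular": [0, 0, 0]}
    - {"travel": [-0.37, -0.15, 0], "angular": [0, 0, 0]}
    - {"travel": [-0.38, -0.13, 0], "angular": [0, 0, 0]}
    - {"travel": [-0.385, -0.11, 0], "angular": [0, 0, 0]}
    - {"travel": [-0.39, -0.09, 0], "angular": [0, 0, 0]}
    - {"travel": [-0.395, -0.065, 0], "angular": [0, 0, 0]}
    - {"travel": [0, 0, 0], "angular": [0, 0, 0]}

```text
t: 9.35
tcp_pos: [0.6014, 0.0147, 0.0369]
ee_rot: [-2.237, 2.194, 0.012]
contact_force: [0.5, -0.3, -0.3]
opening: -0.0002
```

```bash
python3 look.py pics/g.png
```

```text
9.35 [0.60142443 0.0146733  0.03691458] [ 0.45293466 -0.31741383 -0.2673367 ]
[ 0.04111478 -0.05370042]
nearest s 0.044 [-0.00351934 -0.00272651  0.00108542]
```

View pics/g.png

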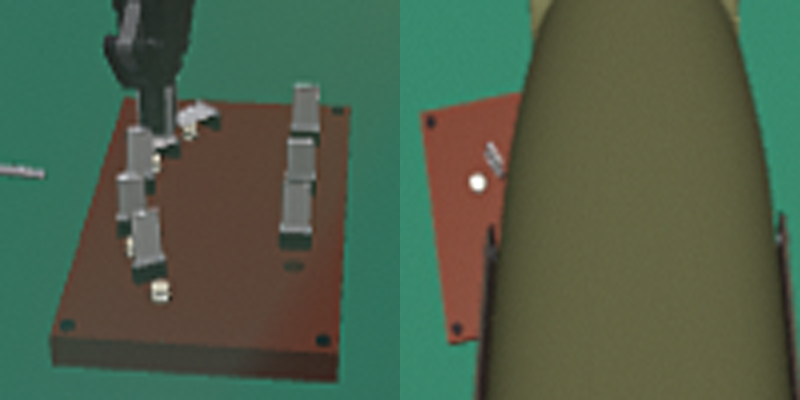

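```bash
cat > fit.py <<'E'
from plant import *
from h import *
p=np.load("p.npy");c=camera_info("side")
im=np.mean([capture("side").astype(float) for _ in range(3)],axis=0)
sat=im.max(2)-im.min(2); g=im.mean(2)
m=((sat<30)&(g>75)).astype(float)
if __name__=="__main__":
  print("sample rows around keeper1");
  for k in range(5):
    n=np.array([-D[k][1],D[k][0]])
    out=[]
    for th in np.arange(-.2,1.6,.1):
        pts=[]
        for off in(-.00125,.00125):
          for a in(-.008,.008):
            for L in(0,.03):
                fwd=L*np.sin(th)+off*np.cos(th); z=.032+L*np.cos(th)-off*np.sin(th)
                pts.append(w(p,H[k]+a*n+fwd*D[k],z)[0])
        q=cv2.convexHull(proj(pts,c).astype(np.float32))[:,0]
        o=np.array([280,170]);M=np.zeros((960,800),np.uint8)
        cv2.fillPoly(M,[np.round((q-o+.5)*8*16).astype(np.int32)],255,shift=4)
        f=cv2.resize(M,(100,120),interpolation=cv2.INTER_AREA)/255.
        y0,x0=np.floor(proj(w(p,H[k],.032),c)[0][::-1]).astype(int)
        mm=m[170:290,280:380]
        win=np.zeros_like(f);win[y0-170-17:y0-170+14,x0-280-14:x0-280+14]=1
        out.append(((f*mm).sum()/f.sum()))
    print(k+1,np.round(out,2))
  print((m[205:228,305:345]).astype(int))
E
python3 - <<'E'
import subprocess
print(subprocess.run("python3 fit.py",shell=True,capture_output=True,text=True).stdout)
from h import *
from plant import camera_info
p=np.load("p.npy");c=camera_info("side")
for th in(.9,1.1,1.25,1.4,1.57):
    L=.03;n=np.array([-D[0][1],D[0][0]])
    print(th,proj(np.vstack([w(p,H[0]+a*n+L*np.sin(th)*D[0],.032+L*np.cos(th)) for a in(-.008,.008)]),c).round(1).tolist())
print("hinge",proj(w(p,H[0],.032),c),"bob top",proj(w(p,H[0]+.017*D[0],.027),c))
E
```

```text
sample rows around keeper1
1 [0.12 0.13 0.15 0.16 0.17 0.2  0.22 0.27 0.31 0.39 0.51 0.57 0.62 0.67
 0.78 0.88 0.95 0.95]
2 [0.4  0.38 0.36 0.34 0.33 0.33 0.3  0.28 0.3  0.35 0.51 0.81 0.93 0.95
 0.95 0.91 0.88 0.87]
3 [0.96 0.96 0.96 0.94 0.93 0.92 0.9  0.87 0.84 0.81 0.82 0.83 0.92 0.97
 0.94 0.93 0.92 0.91]
4 [0.95 0.96 0.97 0.97 0.96 0.96 0.96 0.97 0.99 0.99 0.99 1.   0.93 0.77
 0.72 0.7  0.72 0.74]
5 [0.96 0.96 0.93 0.9  0.87 0.84 0.81 0.79 0.78 0.77 0.75 0.72 0.62 0.45
 0.34 0.31 0.32 0.35]
[[0 0 0 0 0 1 0 0 0 1 0 0 0 0 0 0 0 1 0 0 0 0 0 0 1 1 1 0 0 0 0 0 1 1 1 1
  1 1 1 0]
 [0 0 0 0 0 0 0 0 0 1 0 0 0 0 0 0 0 1 0 0 0 0 1 1 1 1 1 1 0 0 0 0 0 0 0 0
  0 0 0 0]
 [0 0 0 0 0 0 0 0 0 1 0 0 0 0 0 0 0 1 0 1 1 1 1 1 1 1 1 1 1 1 0 0 0 0 0 0
  0 0 0 0]
 [0 0 0 0 0 0 0 0 0 1 0 0 0 0 0 0 0 1 1 1 1 1 1 1 1 1 1 1 1 1 0 0 0 0 0 0
  0 0 0 0]
 [0 0 0 0 1 0 0 0 0 0 0 0 0 0 0 0 0 1 1 1 1 1 1 1 1 1 1 0 0 0 0 0 0 0 0 0
  0 0 0 0]
 [0 0 0 0 0 0 0 0 0 0 0 0 0 0 0 0 0 1 1 1 1 1 1 1 1 0 0 0 0 0 0 0 0 0 0 0
  0 0 0 0]
 [0 0 0 0 0 0 0 1 1 1 1 0 0 0 0 0 0 1 1 0 1 1 1 1 0 0 0 0 0 0 0 0 0 0 0 0
  0 0 0 0]
 [0
[... 919 characters left out ...]
0
  0 0 0 0]
 [0 0 0 0 1 1 1 1 1 1 1 1 1 1 0 0 0 0 0 0 0 0 0 0 0 0 0 0 0 0 0 0 0 0 0 0
  0 0 0 0]
 [0 0 0 0 1 1 1 1 1 1 1 1 1 1 0 0 0 0 0 0 0 0 0 0 0 0 0 0 0 0 0 0 0 0 0 0
  0 0 0 0]
 [0 0 0 0 1 1 1 1 1 1 1 0 0 0 0 0 0 0 0 0 0 0 0 0 0 0 0 0 0 0 0 0 0 0 0 0
  0 0 0 0]
 [0 0 0 0 1 1 1 1 1 1 1 0 0 0 0 0 0 0 0 0 0 0 0 0 0 0 0 0 0 0 0 0 0 0 0 0
  0 0 0 0]
 [0 0 0 0 1 1 1 1 1 1 1 0 0 0 0 0 0 0 0 0 0 0 0 0 0 0 0 0 0 0 0 0 0 0 0 0
  0 0 0 0]]

0.9 [[322.5, 202.4], [327.0, 204.6]]
1.1 [[321.6, 204.6], [326.1, 206.9]]
1.25 [[321.2, 206.3], [325.6, 208.6]]
1.4 [[320.9, 208.0], [325.3, 210.2]]
1.57 [[320.8, 209.8], [325.3, 212.0]]
hinge [[331.44700112 206.49325214]] bob top [[326.76063484 210.66399811]]
```

The mask fit for keeper 1 is best at 1.4 rad or more, so it is down. Keeper 2 is now under the fingers. I'll continue with a small correction inward.

Request:
step_arm:
  plan:
    - {"travel": [-0.3, 0, 0], "angular": [0, 0, 0]}
    - {"travel": [-0.395, -0.02, 0], "angular": [0, 0, 0]}
    - {"travel": [-0.4, -0.03, 0], "angular": [0, 0, 0]}
    - {"travel": [-0.4, -0.01, 0], "angular": [0, 0, 0]}
    - {"travel": [-0.4, 0.01, 0], "angular": [0, 0, 0]}
    - {"travel": [-0.4, 0.03, 0], "angular": [0, 0, 0]}
    - {"travel": [-0.35, 0.05, 0], "angular": [0, 0, 0]}
    - {"travel": [0, 0, 0], "angular": [0, 0, 0]}

```text
t: 10.4
tcp_pos: [0.5992, 0.0444, 0.0378]
ee_rot: [-2.27, 2.141, 0.035]
contact_force: [-0.8, 0.5, -0.9]
opening: -0.0001
```

```bash
python3 look.py pics/i.png; python3 fit.py|head -9; python3 path.py|sed -n 2,4p
```

```text
10.4 [0.59918096 0.04443991 0.03779117] [-0.84142118  0.45826943 -0.8857843 ]
[ 0.04351139 -0.02394574]
nearest s 0.076 [ 0.00252376 -0.00078059  0.00020883]
sample rows around keeper1
1 [0.12 0.13 0.15 0.16 0.17 0.2  0.22 0.27 0.31 0.39 0.44 0.48 0.55 0.62
 0.7  0.82 0.92 0.94]
2 [0.38 0.38 0.39 0.4  0.41 0.43 0.44 0.46 0.45 0.47 0.47 0.46 0.48 0.66
 0.74 0.73 0.74 0.76]
3 [0.73 0.78 0.83 0.88 0.94 0.93 0.93 0.91 0.89 0.86 0.85 0.83 0.85 0.95
 0.94 0.93 0.92 0.91]
4 [0.94 0.95 0.96 0.97 0.96 0.96 0.96 0.97 0.99 0.99 0.99 1.   0.93 0.77
 0.72 0.7  0.72 0.74]
[[ 5.710e-02 -9.984e-01 -1.900e-03]
 [-9.979e-01 -5.710e-02  3.040e-02]
 [-3.050e-02  2.000e-04 -9.995e-01]]
```

The motion fell short (30 mm of 53 mm) and the tool is twisting with no force on it. I suspect joint 6 is at its limit, so I'll check.

```bash
cat > ori.py <<'E'
from h import *
from plant import *
from scipy.spatial.transform import Rotation as R
p=np.load("p.npy");o=get_obs();print(o["joint_positions"].round(3),o["tcp_pos"])
Rc=R.from_rotvec(o["ee_rot"]);a=np.radians(-60)
x=np.array([np.cos(a),np.sin(a),0]);z=np.array([0,0,-1.]);Rt=R.from_matrix(np.c_[x,np.cross(z,x),z])
print("turn",((Rc.inv()*Rt).as_rotvec()/.15).round(3))
T=w(p,np.c_[-.102+.15*np.cos(f:=np.arctan2(H[0,1],H[0,0]+.102)+np.arange(76,218,8)/150),.15*np.sin(f)],.0375)
print("first",(Rt.as_matrix().T@(T[0]-o["tcp_pos"])/.02).round(3))
for s,d in zip(range(76,212,8),(np.diff(T,axis=0)@Rt.as_matrix()/.02).round(3)):print(s,d)
E
python3 ori.py
```

```text
[ 0.056  0.457 -0.307  0.807  0.03   3.141] [0.59932944 0.04379682 0.03777766]
turn [-0.046  0.2   -3.109]
first [ 0.065 -0.099  0.014]
76 [-0.349 -0.195  0.   ]
84 [-0.359 -0.176  0.   ]
92 [-0.368 -0.157  0.   ]
100 [-0.376 -0.137  0.   ]
108 [-0.383 -0.117  0.   ]
116 [-0.388 -0.096  0.   ]
124 [-0.393 -0.075  0.   ]
132 [-0.396 -0.054  0.   ]
140 [-0.399 -0.033  0.   ]
148 [-0.4   -0.012  0.   ]
156 [-0.4   0.01  0.  ]
164 [-0.399  0.031  0.   ]
172 [-0.397  0.052  0.   ]
180 [-0.393  0.073  0.   ]
188 [-0.389  0.094  0.   ]
196 [-0.383  0.115  0.   ]
204 [-0.377  0.135  0.   ]
```

Joint 6 is at its 3.14 limit. I'll turn the tool back about 0.47 rad about its own axis, which also follows the curve better, then continue.

Request:
step_arm:
  plan:
    - {"travel": [0, 0, 0], "angular": [-0.01, 0.04, -0.62]}
    - {"travel": [0, 0, 0], "angular": [-0.01, 0.04, -0.62]}
    - {"travel": [0, 0, 0], "angular": [-0.01, 0.04, -0.62]}
    - {"travel": [0, 0, 0], "angular": [-0.01, 0.04, -0.62]}
    - {"travel": [0, 0, 0], "angular": [-0.01, 0.04, -0.62]}
    - {"travel": [0, 0, 0], "angular": [0, 0, 0]}

```text
t: 11.25
tcp_pos: [0.5995, 0.0437, 0.0379]
ee_rot: [2.719, -1.572, 0.0]
contact_force: [0.3, -1.1, 0.7]
opening: -0.0002
```

```bash
python3 ori.py|head -4; python3 look.py pics/j.png
```

```text
[ 7.300e-02  4.570e-01 -3.060e-01  8.080e-01 -1.000e-03  2.692e+00] [0.59954704 0.04374938 0.0378534 ]
turn [ 0.003 -0.003 -0.007]
first [ 0.058 -0.091  0.018]
76 [-0.349 -0.195  0.   ]
11.25 [0.59954704 0.04374938 0.0378534 ] [ 0.25359618 -1.11159392  0.65301935]
[ 0.04376603 -0.02468466]
nearest s 0.076 [ 2.15769260e-03 -9.00559092e-05  1.46595791e-04]
```

View pics/j.png

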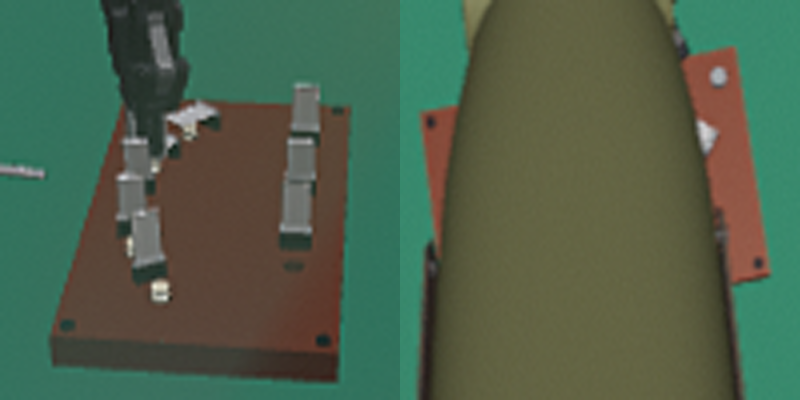

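Keeper 1 is flat, keeper 2 is down, and keeper 3 is just being tipped. The orientation is square again (joint 6 at 2.69). Continuing.

Request:
step_arm:
  plan:
    - {"travel": [-0.3, -0.27, 0.03], "angular": [0, 0, 0]}
    - {"travel": [-0.36, -0.19, 0], "angular": [0, 0, 0]}
    - {"travel": [-0.37, -0.155, 0], "angular": [0, 0, 0]}
    - {"travel": [-0.375, -0.135, 0], "angular": [0, 0, 0]}
    - {"travel": [-0.385, -0.115, 0], "angular": [0, 0, 0]}
    - {"travel": [0, 0, 0], "angular": [0, 0, 0]}

```text
t: 11.95
tcp_pos: [0.5962, 0.085, 0.0372]
ee_rot: [2.721, -1.57, -0.001]
contact_force: [-0.1, -0.2, 0.9]
opening: -0.0004
```

```bash
python3 ori.py|head -3; python3 look.py pics/k.png; python3 fit.py|head -11
```

```text
[ 0.141  0.46  -0.303  0.808  0.     2.759] [0.59615091 0.08499344 0.03717625]
turn [0.003 0.004 0.002]
first [ 1.929  0.793 -0.016]
11.95 [0.59615091 0.08499344 0.03717625] [-0.13775078 -0.23339816  0.93024308]
[0.04680258 0.01658743]
nearest s 0.116 [ 0.00074968 -0.00174294  0.00082375]
sample rows around keeper1
1 [0.12 0.13 0.15 0.16 0.17 0.2  0.22 0.27 0.31 0.39 0.44 0.48 0.55 0.62
 0.7  0.81 0.88 0.9 ]
2 [0.2  0.22 0.26 0.28 0.3  0.3  0.27 0.21 0.16 0.19 0.22 0.25 0.27 0.24
 0.26 0.31 0.37 0.39]
3 [0.14 0.14 0.15 0.15 0.15 0.17 0.17 0.18 0.19 0.26 0.33 0.49 0.8  0.86
 0.86 0.88 0.89 0.89]
4 [0.87 0.9  0.94 0.97 0.97 0.97 0.98 0.99 1.   0.99 0.99 1.   0.93 0.77
 0.72 0.7  0.72 0.74]
5 [0.96 0.96 0.93 0.9  0.87 0.84 0.81 0.79 0.78 0.77 0.75 0.72 0.62 0.45
 0.34 0.31 0.32 0.35]
```

On the arc at s ≈ 118 mm, and keeper 3 is folded (fit 1.2 rad or more while under the fingers). Next are keepers 4 and 5.

Request:
step_arm:
  plan:
    - {"travel": [-0.38, -0.1, 0], "angular": [0, 0, 0]}
    - {"travel": [-0.395, -0.075, 0], "angular": [0, 0, 0]}
    - {"travel": [-0.395, -0.055, 0], "angular": [0, 0, 0]}
    - {"travel": [-0.4, -0.035, 0], "angular": [0, 0, 0]}
    - {"travel": [-0.4, -0.01, 0], "angular": [0, 0, 0]}
    - {"travel": [-0.4, 0.01, 0], "angular": [0, 0, 0]}
    - {"travel": [0, 0, 0], "angular": [0, 0, 0]}

```text
t: 12.9
tcp_pos: [0.5767, 0.1284, 0.0371]
ee_rot: [2.721, -1.57, -0.001]
contact_force: [0.2, -0.8, -0.3]
opening: -0.0
```

```bash
python3 ori.py|head -3; python3 look.py pics/l.png; python3 fit.py|head -11
```

```text
[ 0.219  0.442 -0.332  0.797  0.     2.837] [0.5766713  0.12839155 0.0371318 ]
turn [0.005 0.004 0.001]
first [ 4.295  1.034 -0.018]
12.9 [0.5766713  0.12839155 0.0371318 ] [ 0.24756896 -0.79568346 -0.26314377]
[0.03428377 0.06248003]
nearest s 0.164 [ 0.00099858 -0.00138506  0.0008682 ]
sample rows around keeper1
1 [0.12 0.13 0.15 0.16 0.17 0.2  0.22 0.27 0.31 0.39 0.44 0.48 0.55 0.62
 0.73 0.81 0.88 0.89]
2 [0.31 0.34 0.38 0.42 0.47 0.53 0.61 0.63 0.66 0.69 0.67 0.61 0.54 0.57
 0.59 0.61 0.61 0.59]
3 [0.16 0.14 0.11 0.09 0.06 0.04 0.03 0.02 0.   0.   0.   0.   0.   0.
 0.   0.   0.02 0.05]
4 [0.12 0.12 0.13 0.14 0.15 0.16 0.18 0.21 0.24 0.27 0.27 0.25 0.21 0.21
 0.27 0.38 0.44 0.49]
5 [0.61 0.64 0.7  0.76 0.84 0.92 0.93 0.89 0.84 0.78 0.75 0.72 0.62 0.45
 0.34 0.31 0.32 0.35]
```

Request:
step_arm:
  plan:
    - {"travel": [-0.4, 0.03, 0], "angular": [0, 0, 0]}
    - {"travel": [-0.395, 0.05, 0], "angular": [0, 0, 0]}
    - {"travel": [-0.395, 0.07, 0], "angular": [0, 0, 0]}
    - {"travel": [-0.39, 0.095, 0], "angular": [0, 0, 0]}
    - {"travel": [-0.38, 0.115, 0], "angular": [0, 0, 0]}
    - {"travel": [0, 0, 0], "angular": [0, 0, 0]}
    - {"travel": [0, 0, -0.2], "angular": [0, 0, 0]}
    - {"travel": [0, 0, -0.6], "angular": [0, 0, 0]}
    - {"travel": [0, 0, -0.9], "angular": [0, 0, 0]}
    - {"travel": [0, 0, -0.9], "angular": [0, 0, 0]}
    - {"travel": [0, 0, -0.9], "angular": [0, 0, 0]}
    - {"travel": [0, 0, -0.9], "angular": [0, 0, 0]}

```text
t: 14.35
tcp_pos: [0.5522, 0.1574, 0.1271]
ee_rot: [-2.719, 1.573, -0.001]
contact_force: [-0.2, 0.4, 0.8]
opening: 0.0001
```

Request:
step_arm:
  plan:
    - {"travel": [0, 0, -0.9], "angular": [0, 0, 0]}
    - {"travel": [0, 0, -0.9], "angular": [0, 0, 0]}
    - {"travel": [0, 0, -0.9], "angular": [0, 0, 0]}
    - {"travel": [0.3, 0.9, -0.5], "angular": [0, 0, 0]}
    - {"travel": [0.3, 0.9, 0], "angular": [0, 0, 0]}
    - {"travel": [0.3, 0.9, 0], "angular": [0, 0, 0]}
    - {"travel": [0.3, 0.9, 0], "angular": [0, 0, 0]}
    - {"travel": [0.3, 0.9, 0], "angular": [0, 0, 0]}
    - {"travel": [0.3, 0.9, 0], "angular": [0, 0, 0]}
    - {"travel": [0, 0, 0], "angular": [0, 0, 0]}
    - {"travel": [0, 0, 0], "angular": [0, 0, 0]}

```text
t: 15.45
tcp_pos: [0.4768, 0.0725, 0.1902]
ee_rot: [-2.718, 1.573, -0.002]
contact_force: [0.1, 0.3, -0.8]
opening: -0.0003
```

```bash
python3 look.py pics/m.png|head -1; python3 fit.py|head -11
```

```text
15.45 [0.47679339 0.07251602 0.19023493] [ 0.06576705  0.26737536 -0.81663302]
sample rows around keeper1
1 [0.12 0.13 0.15 0.16 0.17 0.2  0.22 0.27 0.31 0.39 0.44 0.48 0.55 0.62
 0.7  0.82 0.92 0.96]
2 [0.35 0.38 0.43 0.47 0.5  0.52 0.52 0.47 0.4  0.41 0.51 0.61 0.61 0.7
 0.8  0.91 0.96 0.92]
3 [0.49 0.49 0.5  0.51 0.52 0.55 0.55 0.53 0.49 0.47 0.56 0.76 0.78 0.86
 0.92 0.96 0.98 0.95]
4 [0.81 0.84 0.86 0.86 0.87 0.86 0.85 0.82 0.8  0.78 0.86 0.96 0.97 0.97
 0.96 0.96 0.97 0.95]
5 [0.61 0.58 0.56 0.53 0.51 0.49 0.47 0.46 0.45 0.48 0.62 0.72 0.77 0.83
 0.88 0.92 0.95 0.94]
```

View pics/m.png

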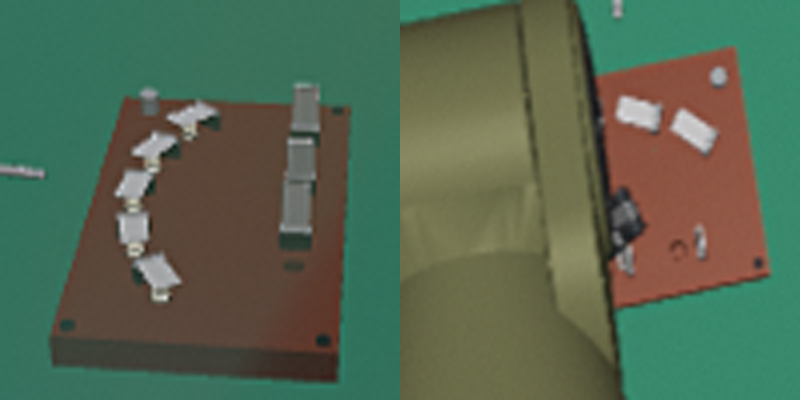

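All five curved keepers lie over their bobbins, with mask fits peaking at 1.4–1.5 rad. The bobbins stand, the straight row is upright, and the fingers are clear at z = 0.19.

```bash
python3 -c "
from plant import *
print(hand_in())"
```

```text
the job is handed in; nothing more can be done
None
```

I stroked the shut fingertips along the curved row from the dowel end. All five keepers are folded down over their bobbins, and I handed the job in at about 16 s of robot time. `hand_in` reports no verdict, so what follows is from my own last checks.

**Last checks:**
- **Curved row:** the final side view shows all five keepers lying over their bobbins. The mask fit for keepers 1, 2, 3 and 5 peaks at about 1.4–1.5 rad. For keeper 4 the fit is flat from about 0.9 to 1.5 rad, so there I rely on the picture.
- **Everything else:** the five bobbins still stand in their pockets and the three straight keepers are upright. The contact-force readings I took, all between moves, were about 1 N or less.
- **Fingers:** clear of everything, at z = 0.19 m.
- **Not checked at the end:** I did not measure the yellow box, screwdriver or bobbin board again. The tool never went near them at low height.

**What went wrong and was mended:**
- **Wrong increments:** the first pass over keeper 1 used numbers computed for the old tool yaw. The finger drifted outward and only partly folded keeper 1. I lifted, went back to the start and stroked it again.
- **Joint limit:** joint 6 reached its limit in the middle of the stroke, around keepers 2 and 3. I turned the tool back about 0.47 rad on the spot and carried on.
- **Order of folding:** keeper 2 was hidden by the fingers when keeper 3 began to tip. That it was down first I take from the finger's position (33 mm past hinge 2) and a partly hidden fit.

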